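# Dock the round palette against its alignment bar

## Task

Dock the round wooden palette in its rest: nudging it with a fingertip, without gripping or lifting it (its little metal dipper cup is only clipped on), turn it on the board until its straight edge lies flush along the metal alignment bar, and press it gently home there for about a second. Only then push the little stop with the wooden post up snug against the palette's rim, so that it keeps the palette held against the bar, and let go. Push lightly throughout (about 10 N is plenty, 18 N is too much) and leave the things around it alone.

Things in the scene. Friction and masses are not known exactly. Their poses are not given: they have to be found in the camera images.
- rest: Palette rest: fixed wooden board 355 x 250 x 12 mm. Origin on the table, 12 mm below the board's top; z up, +x square towards the bar. Board from x = -240 to +115, y = -125 to +125 mm. Two free-turning brass guide rollers, 16 mm thick, 10 mm high, stand on it at x = -101, y = +-70 mm and cradle the palette's rim from behind.
- bar: Alignment bar: metal, 200 mm long (y), 12 mm thick, 20 mm high above the board, held by two adjusting screws to a fixed rail across the far end of the rest. Axes as the rest's; its face looks to -x. Origin at board-top height, 70 mm ahead of the rest's origin; the face itself stands anywhere from 12 mm nearer to 12 mm farther than that, does not give when pushed, and must be found by touch.
- palette: Palette: loose wooden disc, radius 85 mm, 10 mm thick, 0.3 kg, flat on the board, one straight edge 96 mm long, 24 mm thumb hole at y = +48 mm. Origin: centre of the round outline, underside; z up; +x square to the straight edge, 70 mm away. Docked, its x axis is along the rest's. Starts 29 to 33 mm behind the rest's origin, turned 0.5 to 1.3 rad counter-clockwise. Slides against 1 to 3 N.
- flat_mid (a point): Middle of the palette's straight edge, half-way up its 10 mm thickness.
- dipper (a point): Rim centre of the dipper, an open metal cup of 36 mm outer diameter standing 18 mm above the palette's top, fixed opposite the straight edge, 52 mm from the palette's centre (on its -x axis). A good thing to push with a closed fingertip. It sticks to the finger by friction: pushed straight on, the palette may stay propped on one corner of its edge until the dipper is also moved sideways.
- stop (a joint): Travel of the sliding stop in m along the rest's +x, towards the palette: 0 is fully back (starts between 0 and 0.018); it meets the docked palette's rim somewhere between 0.055 and 0.085; 0.095 is the end of its track. It slides against about 4 N of friction and stays where it is left.
- stop_tip (a point): Middle of the front face of the stop (32 mm wide metal block, 50 mm long, 14 mm high), 5 mm above the board, on the rest's x axis; this face meets the palette's rim.
- stop_post (a point): Centre of the top of the stop's wooden post: 16 mm thick, 40 mm tall, top 54 mm above the board, 35 mm behind the front face. Push it from behind or pinch it.
- brush_pot: Bystander: white pot of 70 mm diameter, 90 mm high, with brushes up to 215 mm high. Origin under its centre.
- medium_bottle: Bystander: amber bottle of 54 mm diameter, 140 mm high. Origin under its centre.
- palette_knife: Bystander: flat palette knife, 200 mm long, lying beside the rest.
- eraser_block: Bystander: cork block 60 x 35 x 20 mm. Origin under its centre.
There are look-alikes about, which are no part of the job. Several things have the shape of the palette; the one meant has the colours described above.

How it is judged:
By the outcome, as a careful person would: the job done as asked, in the order asked, and still so for the second after the job is handed in, with the robot touching nothing.
It also fails if it takes over 72 s, if anything falls off the work surface, if the arm or the gripper's body presses on something with over 40 N, if the wrist force passes 120 N, or if a joint passes its speed limit or range.

## Robot

A 6-joint arm with a two-finger parallel gripper is mounted at the origin on the work surface. World frame = base frame: x ahead of the robot, y to its left, z up, the work surface at z = 0. Lengths are in m, angles in rad, forces in N, time in s.
With the tool pointing down it reaches from about 0.225 to 0.875 m from the base axis. Payload 3.4 kg.
Tool frame: the origin (TCP) lies midway between the tips of the shut fingers; the grasp point (between the pads) lies arm.tcp_to_grasp behind it (arm.tcp_to_grasp is the distance from the TCP to the grasp point, in m); z points along the fingers, y is the direction in which the jaws open and shut (so a half turn about z gives the same grasp; the last joint's range is limited). The gripper opens to 85 mm and grips with 20 to 120 N. Pads are 22 mm wide; open, the fingers measure 114 mm over their backs; the gripper's body (76 mm by 85 mm) begins 54 mm behind the grasp point. The pads swing forward as they close: fully open they stand 13 mm farther back than shut.
Start: joints at [-1.313, 0.276, 1.505, -0, 1.361, -0.121], TCP at [0.213, -0.534, 0.231] pointing down, gripper open.
Joint ranges: [-2.89, 2.89], [-0.75, 2.08], [0.22, 2.7], [-1.18, 4.32], [0.11, 2.71], [-2.7, 2.7]. Speed limits (rad/s): [2.57, 2.57, 3.14, 3.14, 3.14, 3.14].

## Interface

Orientations are given as a unit quaternion [w, x, y, z].
In Python, from rig import arm gives the robot as it stands.
- The arm moves only by the tool apply_moves, never from a script. Its arguments are lists of equal length, an entry for each row: "translation": the shift along the tool's x, y, z in units of 2.5 cm (1.0 is 2.5 cm), a list of three; "spin": the turn about the tool's z in units of 6 degrees (1.0 is 6 degrees); "claw": the finger opening in mm, from 0 to 85.4. A call has 1 to 8 rows; each row shifts and turns the commanded pose from where the row before left it, along the tool's axes as they then stand; what a row does not reach is not made up. A row lasts 1/12 s, in which the tool goes at most 41.7 mm and 7.16 degrees, less where a joint would pass 70% of its speed; a pose out of reach is approached as far as the arm can. A call with a number of a shift or a turn outside -1 to 1 is refused whole. A call with a gripper value outside its range is refused whole. The fingers move at their own pace and stop on an object; "grip_force" is the grip in N (left out, the last holds). Time passes only in rows, so rows that do not move let the fingers close. It gives the time, the measured TCP pose, the force and the opening at its end, in the units of the state.
- arm.state(): the state, without advancing time (a new reading comes with each control period).
- arm.get_image(name): name is "scene" or "side" or "wrist"; returns a dict with "color" (400x640x3 uint8, red, green, blue), "vertical_fov" (degrees; the focal length in pixels is half the picture's height over the tangent of half this angle, whatever the lens; pixels are square), "cx", "cy" (the principal point, pixels), "extrinsics" (4x4, takes a point from world to camera coordinates). Camera axes: x right, y up, looking along -z (the intrinsics and any distortion apply to the point x, -y, -z); pixel columns grow to the right and rows downward; lengths in m; the calibration is good to about 2 mm. A picture is of the moment at which its call begins. There is no depth.
- arm.job_done(): hands the job in, once; it reports no verdict.
Trained networks look in a picture, given as the dict that the camera call returned (one of the last four; its "shot" number tells which), for a name from the list of things; names that differ only in an ending like _2 or _b are one class to them, and where a whole thing is asked for, a point or a joint stands for the part that bears it (a point fixed in the world has none). Each returns a list of dicts, best first, with "conf" (0 to 1); they miss things now and then, are a little off and sometimes report something else, mostly with a low value. They report only what shows in the picture. A call takes as long as a camera call. They do not tell look-alikes from the thing itself.
- arm.look_for(query, picture): "at" ([x, y, z] in m, in the coordinates of the camera as it stood for that picture, good to about 4 mm: the middle of the surface that is visible of it).
- arm.cut_out(query, picture): "mask" (400x640 bool, what is visible of it).
The state is a dict: "clock": time; "q": joint angles; "dq": joint speeds; "joint_torque": joint torques, N m; "eef_pos": TCP position; "eef_rot": TCP orientation; "wrist_force": force on the tool from outside, world axes, zero at the start; "wrist_torque": the same for the moment, N m; "gripper_width": finger opening in m.
Only numpy, scipy, OpenCV 4.12 (cv2) and the standard library are available. Lean on these libraries where they do the work, as an engineer would, in place of code of your own. Each camera call takes 0.05 s, during which the arm holds its last target. There are 200 camera calls.

## Working session

There is one attempt and no reset: what is moved stays moved. The work goes in short steps, Python scripts to look and compute and a tool call to move; the robot and the scene stay as the last step left them, time stands still between calls to the robot, and variables do not carry over. Pictures are saved under pics/ and viewed, about 8 in all and at most 12, crops included, and the job is handed in when it is done.

Besides the shell and the picture viewer there is one more tool, called after "Call:" as name([rows], argument=value, ...), one row to a line, values as JSON. apply_moves: Moves the arm, as the interface text tells. Shifts and turns lie within -1 to 1; 1 stands for 2.5 cm of shift or 6 degrees of turn. Its arguments: {"type":"object","properties":{"translation":{"type":"array","items":{"type":"array","items":{"type":"number"}}},"spin":{"type":"array","items":{"type":"number"}},"claw":{"type":"array","items":{"type":"number"}},"grip_force":{"type":"number"}},"required":["translation","spin","claw"]}

```bash
ls; mkdir -p pics; cat > h.py <<'E'
import numpy as np, cv2
from rig import arm
def ray(p,u,v):
    f=p["color"].shape[0]/2/np.tan(np.radians(p["vertical_fov"])/2)
    d=np.array([(u-p["cx"])/f,-(v-p["cy"])/f,-1.]);E=np.array(p["extrinsics"])
    return -E[:3,:3].T@E[:3,3],E[:3,:3].T@d
def px2w(p,u,v,z):
    o,d=ray(p,u,v);return o+d*(z-o[2])/d[2]
def c2w(p,a):
    E=np.array(p["extrinsics"]);return E[:3,:3].T@(np.array(a)-E[:3,3])
def w2px(p,w):
    f=p["color"].shape[0]/2/np.tan(np.radians(p["vertical_fov"])/2)
    E=np.array(p["extrinsics"]);c=E[:3,:3]@np.array(w)+E[:3,3]
    return np.array([p["cx"]-f*c[0]/c[2],p["cy"]+f*c[1]/c[2]])
def save(p,n,crop=None,s=1):
    im=p["color"][:,:,::-1]
    if crop: im=im[crop[1]:crop[3],crop[0]:crop[2]]
    cv2.imwrite("pics/"+n,cv2.resize(im,None,fx=s,fy=s,interpolation=cv2.INTER_CUBIC))
E
python3 - <<'E'
from h import *
np.set_printoptions(precision=4,suppress=True)
ps={}
for n in("scene","side"):
    p=arm.get_image(n);save(p,n+"1.png");print(n,[k for k in p],p["vertical_fov"],p["cx"],p["cy"])
    for q in("palette","dipper","stop_post","stop_tip","bar","rest","flat_mid"):
        try:
            for r in arm.look_for(q,p)[:4]:
                w=c2w(p,r["at"]);print(q,round(r["conf"],2),w,w2px(p,w).round())
        except Exception as e:print(q,e)
print(arm.state())
E
```

```text
pics
scene ['color', 'vertical_fov', 'cx', 'cy', 'extrinsics', 'shot'] 56.78795131934953 322.4470770159374 196.6698791605178
palette 0.67 [ 0.5225 -0.3848  0.007 ] [259. 168.]
palette 0.67 [0.4151 0.2582 0.0099] [454. 230.]
palette 0.59 [ 0.6521 -0.0395  0.0209] [312. 228.]
palette 0.59 [0.7429 0.294  0.009 ] [406. 321.]
dipper 0.92 [0.7429 0.2914 0.0103] [405. 320.]
dipper 0.7 [ 0.6495 -0.038   0.0254] [313. 226.]
dipper 0.67 [0.417  0.2605 0.0113] [455. 230.]
dipper 0.57 [ 0.5211 -0.3839  0.0131] [259. 167.]
stop_post 0.66 [0.5099 0.0066 0.0246] [357. 207.]
stop_tip 0.52 [0.5036 0.0089 0.0262] [359. 206.]
bar 0.72 [ 0.7579 -0.0548  0.0264] [280. 246.]
rest 0.73 [0.6154 0.0006 0.0169] [332. 228.]
rest 0.69 [0.8007 0.1256 0.0863] [326. 275.]
flat_mid 0.94 [ 0.6511 -0.0433  0.0195] [311. 227.]
flat_mid 0.86 [0.4192 0.2622 0.0112] [455. 231.]
flat_mid 0.78 [ 0.5231 -0.382   0.0066] [260. 169.]
flat_mid 0.77 [0.7457 0.2936 0.0071] [405. 322.]
side ['color', 'vertical_fov', 'cx', 'cy', 'extrinsics', 'shot'] 54.047179515311825 316.87222485031765 199.76446334540373
palette 0.91 [0.4058 0.2
[... 643 characters left out ...]
0558  0.0096] [315. 224.]
flat_mid 0.9 [0.7346 0.2796 0.0093] [359. 139.]
flat_mid 0.85 [ 0.5136 -0.3974  0.0092] [289. 355.]
flat_mid 0.69 [ 0.6424 -0.0496  0.0205] [338. 220.]
flat_mid 0.65 [0.4045 0.2474 0.0114] [257. 148.]
{'clock': 0.8, 'q': array([-1.313 ,  0.2759,  1.5049,  0.    ,  1.3607, -0.121 ]), 'dq': array([ 0.0012,  0.0024, -0.0004,  0.0006, -0.0012, -0.0005]), 'joint_torque': array([  0.0003, -41.6594, -24.6087,   0.0001,  -0.0002,  -0.    ]), 'eef_pos': array([ 0.2126, -0.5342,  0.2313]), 'eef_rot': array([0.    , 0.9821, 0.1883, 0.    ]), 'wrist_force': array([-0.6497,  0.8354,  0.3158]), 'wrist_torque': array([0.0438, 0.0557, 0.0091]), 'gripper_width': 0.08524279191098193}
```

View pics/scene1.png

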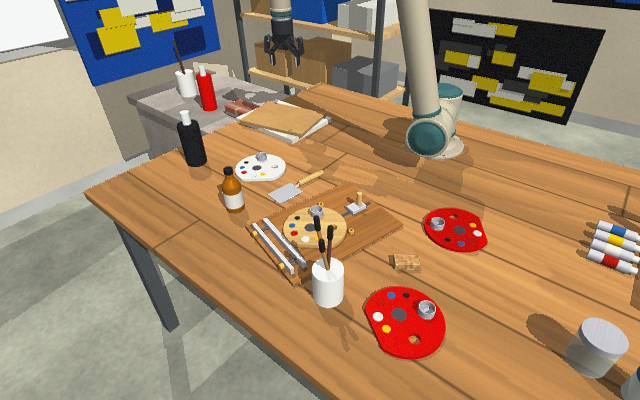

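View pics/side1.png

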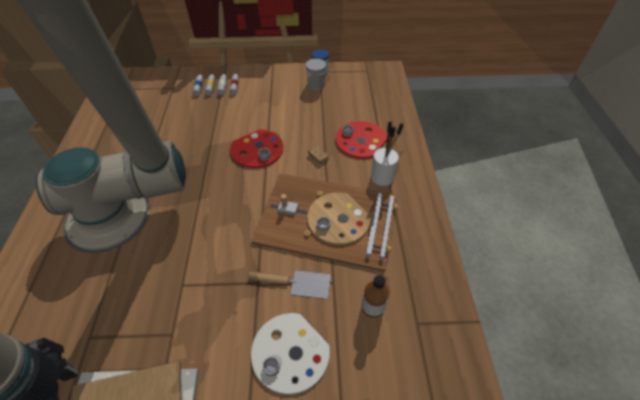

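Call:
apply_moves([
  [0.5,-0.4,-1],
  [0.8,-0.7,-1],
  [0.9,-0.75,-1],
  [0.9,-0.75,-1],
  [0.9,-0.75,-0.7],
  [0.9,-0.75,-0.3],
  [0.9,-0.75,0],
  [0.9,-0.75,0],
], spin=[0,0,0,0,0,0,0,0], claw=[40,20,0,0,0,0,0,0], grip_force=30)

```text
clock: 1.47
eef_pos: [0.3171, -0.3412, 0.3574]
eef_rot: [0.001, 0.982, 0.188, 0.001]
wrist_force: [0.4, 0.1, -0.6]
gripper_width: -0.0002
```

Call:
apply_moves([
  [0.9,-0.7,0],
  [0.9,-0.7,0],
  [0.9,-0.7,0],
  [0.9,-0.7,0],
  [0.9,-0.7,0],
  [0.9,-0.7,0],
  [0.9,-0.7,0],
  [0.9,-0.7,0],
], spin=[0,0,0,0,0,0,0,0], claw=[0,0,0,0,0,0,0,0])

```text
clock: 2.13
eef_pos: [0.4324, -0.1442, 0.3565]
eef_rot: [0.0, 0.982, 0.188, 0.0]
wrist_force: [0.2, -0.1, -0.4]
gripper_width: 0.0001
```

Call:
apply_moves([
  [0.9,-0.7,0],
  [0.9,-0.7,0],
  [0.9,-0.7,0],
  [0.9,-0.7,0],
  [0.5,-0.4,0],
  [0.2,-0.2,0],
  [0,0,0],
  [0,0,0],
], spin=[0,0,0,0,0,0,0,0], claw=[0,0,0,0,0,0,0,0])

```text
clock: 2.8
eef_pos: [0.5, -0.0273, 0.3563]
eef_rot: [0.0, 0.982, 0.188, -0.0]
wrist_force: [-0.4, 0.3, -0.4]
gripper_width: 0.0003
```

Call:
apply_moves([
  [0,0,0],
  [0,0,0],
  [0,0,0],
  [0,0,0],
  [0,0,0],
  [0,0,0],
  [0,0,0],
  [0,0,0],
], spin=[0.8,0.9,1,1,1,1,0.5,0], claw=[0,0,0,0,0,0,0,0])

```text
clock: 3.47
eef_pos: [0.4997, -0.0284, 0.3565]
eef_rot: [0.0, 0.991, -0.136, 0.0]
wrist_force: [-0.1, -0.2, -0.1]
gripper_width: -0.0001
```

```bash
python3 - <<'E'
from h import *
np.set_printoptions(precision=4,suppress=True)
s=arm.state();print(s["eef_pos"],s["eef_rot"],s["clock"],s["wrist_force"])
p=arm.get_image("wrist");save(p,"w1.png");
import pickle;pickle.dump(p,open("w1.pkl","wb"))
print(p["cx"],p["cy"],p["vertical_fov"],np.array(p["extrinsics"]))
for q in("palette","dipper","stop_post","bar","rest"):
    for r in arm.look_for(q,p)[:3]:
        w=c2w(p,r["at"]);print(q,round(r["conf"],2),w,w2px(p,w).round())
E
```

```text
[ 0.4997 -0.0284  0.3565] [ 0.0004  0.9907 -0.1363  0.    ] 3.4667 [-0.0814 -0.1974 -0.0894]
318.8598799777249 203.36457141859063 58.206764177953566 [[-0.2694 -0.963   0.0003  0.1084]
 [ 0.9106 -0.2548 -0.3255 -0.3789]
 [ 0.3136 -0.0874  0.9455 -0.6583]
 [ 0.      0.      0.      1.    ]]
palette 0.94 [0.4043 0.253  0.0105] [158. 255.]
palette 0.91 [0.7101 0.2712 0.0117] [43. 47.]
palette 0.9 [ 0.6261 -0.0349  0.0224] [297.  45.]
dipper 0.97 [ 0.5117 -0.3781  0.0073] [582.  61.]
dipper 0.77 [ 0.6292 -0.0329  0.0227] [295.  43.]
dipper 0.7 [0.7047 0.2711 0.0107] [46. 52.]
stop_post 0.96 [0.5055 0.0055 0.029 ] [294. 150.]
rest 0.8 [ 0.5355 -0.      0.0121] [292. 125.]
```

View pics/w1.png

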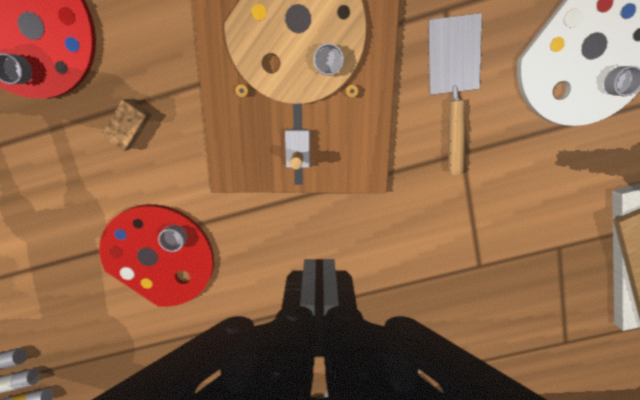

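Call:
apply_moves([
  [-0.5,0,0],
  [-1,0,-0.3],
  [-1,0,-0.5],
  [-1,0,-0.5],
  [-0.5,0,-0.2],
  [0,0,0],
  [0,0,0],
], spin=[0,0,0,0,0,0,0], claw=[0,0,0,0,0,0,0])

```text
clock: 4.35
eef_pos: [0.404, -0.0001, 0.3941]
eef_rot: [0.0, 0.991, -0.135, 0.001]
wrist_force: [0.1, 0.0, 0.4]
gripper_width: 0.0002
```

```bash
python3 - <<'E'
from h import *
np.set_printoptions(precision=4,suppress=True)
s=arm.state();print(s["eef_pos"],s["clock"])
p=arm.get_image("wrist");save(p,"w2.png",(160,0,480,230),2.5)
import pickle;pickle.dump(p,open("w2.pkl","wb"))
for q in("palette","dipper","stop_post","bar"):
    for r in arm.look_for(q,p)[:3]:
        w=c2w(p,r["at"]);print(q,round(r["conf"],2),w,w2px(p,w).round())
E
```

```text
[ 0.404  -0.0001  0.3941] 4.35
palette 0.96 [0.6662 0.303  0.0099] [43.  9.]
palette 0.85 [ 0.5729 -0.0184  0.0188] [299.  11.]
palette 0.61 [0.4043 0.2536 0.0129] [158. 186.]
dipper 0.96 [ 0.5752 -0.0196  0.0234] [299.   9.]
dipper 0.96 [0.665  0.3009 0.0081] [46. 10.]
dipper 0.63 [0.4051 0.2518 0.0083] [161. 184.]
stop_post 0.88 [0.5059 0.0089 0.0318] [293.  71.]
stop_post 0.15 [ 0.4936 -0.213   0.0146] [457.  33.]
```

View pics/w2.png

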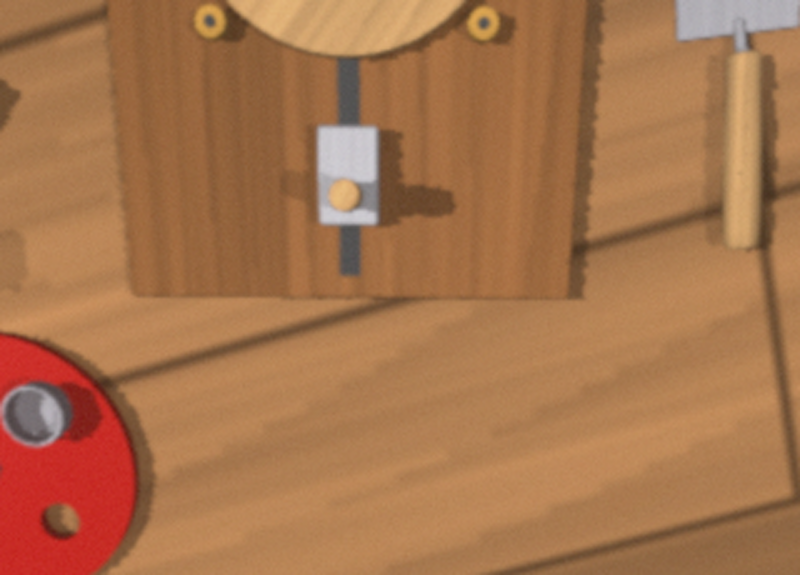

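Call:
apply_moves([
  [0.6,0,0],
  [1,0,0],
  [1,0,0],
  [1,0,0],
  [1,0,0],
  [1,0,0],
  [0.6,0,0],
  [0,0,0],
], spin=[0,0,0,0,0,0,0,0], claw=[0,0,0,0,0,0,0,0])

```text
clock: 5.27
eef_pos: [0.5577, -0.0432, 0.391]
eef_rot: [0.0, 0.991, -0.135, -0.001]
wrist_force: [0.1, 0.1, -0.1]
gripper_width: 0.0001
```

```bash
python3 - <<'E'
from h import *
np.set_printoptions(precision=4,suppress=True)
s=arm.state();print(s["eef_pos"],s["clock"])
p=arm.get_image("wrist");save(p,"w3.png",(160,0,480,230),2.5)
import pickle;pickle.dump(p,open("w3.pkl","wb"))
for q in("palette","dipper","stop_post","bar"):
    for r in arm.look_for(q,p)[:3]:
        w=c2w(p,r["at"]);print(q,round(r["conf"],2),w,w2px(p,w).round())
E
```

```text
[ 0.5577 -0.0432  0.391 ] 5.2667
palette 0.95 [0.7352 0.2845 0.0113] [55. 79.]
palette 0.91 [ 0.6447 -0.0426  0.0233] [302.  79.]
palette 0.9 [ 0.5176 -0.3872  0.0083] [563. 102.]
dipper 0.84 [0.4089 0.2511 0.0087] [173. 274.]
dipper 0.81 [ 0.6462 -0.0433  0.0229] [302.  78.]
dipper 0.66 [0.7333 0.2808 0.009 ] [60. 80.]
stop_post 0.62 [0.5049 0.0033 0.0294] [299. 186.]
bar 0.91 [ 0.7331 -0.0641  0.0339] [298.   1.]
```

View pics/w3.png

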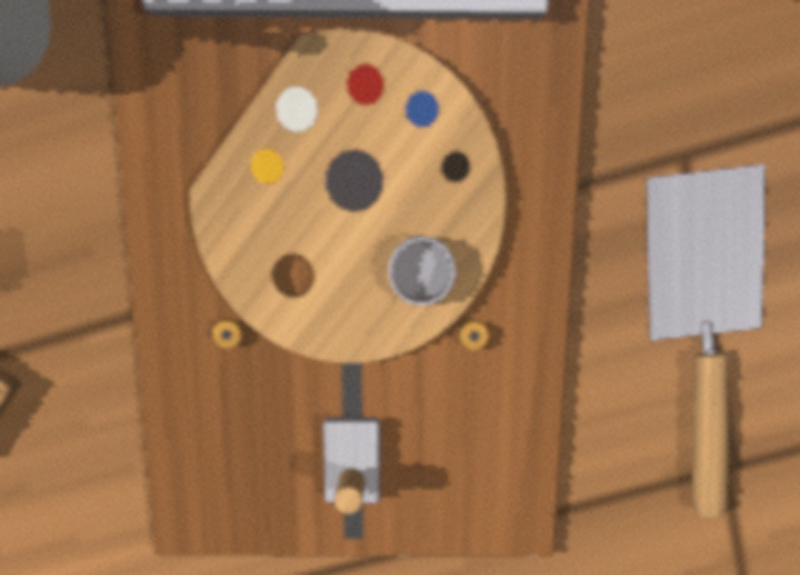

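```bash
python3 - <<'E'
from h import *
import pickle
np.set_printoptions(precision=4,suppress=True)
p=pickle.load(open("w3.pkl","rb"))
P=lambda u,v,z:px2w(p,160+u/2.5,v/2.5,z)
bl,br=P(155,553,.012),P(553,555,.012)
rl,rr=P(226,333,.022),P(474,334,.022)
print("board w",np.linalg.norm(bl-br),"roller sep",np.linalg.norm(rl-rr))
for a,b in((bl,br),(rl,rr)):
    d=a-b;th=np.arctan2(-d[0],d[1]);print("yaw",np.degrees(th))
d=rl-rr;th=np.arctan2(-d[0],d[1]);x=np.array([np.cos(th),np.sin(th),0])
print("origin from rollers",(rl+rr)/2+.101*x,"from board back",(bl+br)/2+.24*x)
th2=np.radians(-15.5)
o=((rl+rr)/2+.101*x)[:2];R=np.array([[np.cos(th),-np.sin(th)],[np.sin(th),np.cos(th)]])
loc=lambda w:(R.T@(w[:2]-o)*1000).round(1)
for n,w in dict(dip=P(423,271,.040),f1=P(190,190,.022),f2=P(295,42,.022),hole=P(293,275,.022),grey=P(354,181,.022),post=P(348,499,.066),tip=P(352,421,.026),barL=P(145,12,.032),barR=P(545,14,.032),bl=bl,br=br).items():print(n,w,loc(w))
f=(P(190,190,.022)-P(300,33,.022))[:2]
m=[P(u,v,.022)[:2] for u,v in((190,220),(222,305),(290,353),(350,362),(420,345),(475,300),(505,220),(500,150),(460,85),(400,38),(340,28))]
m=np.array(m);A=np.c_[2*m,np.ones(len(m))];s=np.linalg.lstsq(A,(m**2).sum(1),rcond=None)[0];c=s[:2]
print("centre",c,loc(c),"r",np.sqrt(s[2]+c@c))
dd=c-P(423,271,.04)[:2];print("pal yaw rel rest deg",np.degrees(np.arctan2(dd[1],dd[0])-th),np.linalg.norm(dd),"rest yaw",np.degrees(th),"o",o)
E
```

```text
board w 0.24883087271945717 roller sep 0.13997615888895865
yaw -15.823053860860425
yaw -15.743138202062376
origin from rollers [ 0.6734 -0.0468  0.022 ] from board back [ 0.6742 -0.0473  0.012 ]
dip [ 0.5996 -0.0678  0.04  ] [-65.3 -40.2]
f1 [0.6724 0.0417 0.022 ] [-25.   84.9]
f2 [ 0.7252 -0.0342  0.022 ] [46.5 26.2]
hole [0.6153 0.0019 0.022 ] [-69.1  31.1]
grey [ 0.6532 -0.0444  0.022 ] [-20.1  -3.2]
post [0.4955 0.0034 0.066 ] [-184.8    0. ]
tip [ 0.5282 -0.0066  0.026 ] [-150.6   -0.7]
barL [0.7562 0.0328 0.032 ] [58.1 99.1]
barR [ 0.7022 -0.1581  0.032 ] [ 58.  -99.3]
bl [0.4771 0.1376 0.012 ] [-238.9  124.2]
br [ 0.4093 -0.1018  0.012 ] [-239.3 -124.6]
centre [ 0.6422 -0.0367] [-32.7   1.3] r 0.08584949845141085
pal yaw rel rest deg 51.88399703866844 0.05272463290017691 rest yaw -15.743138202062376 o [ 0.6734 -0.0468]
```

Call:
apply_moves([
  [0.8,0.38,0.5],
  [0.8,0.38,1],
  [0.8,0.38,1],
  [0.8,0.38,1],
  [0,0,1],
  [0,0,1],
  [0,0,1],
  [0,0,1],
], spin=[0,0,0,0,-1,-1,-1,-1], claw=[0,0,0,0,0,0,0,0])

```text
clock: 6.18
eef_pos: [0.6197, -0.0994, 0.206]
eef_rot: [0.0, 0.997, 0.077, 0.001]
wrist_force: [0.1, 1.0, 0.3]
gripper_width: -0.0
```

Call:
apply_moves([
  [0,0,1],
  [0,0,1],
  [0,0,1],
  [0,0,1],
  [0,0,0.9],
  [0,0,0],
  [0,0,0],
], spin=[-1,-1,-1,-1,-0.67,0,0], claw=[0,0,0,0,0,0,0])

```text
clock: 6.77
eef_pos: [0.6193, -0.0992, 0.0837]
eef_rot: [-0.001, 0.95, 0.313, -0.001]
wrist_force: [0.6, 0.2, 0.7]
gripper_width: -0.0001
```

```bash
cat >> h.py <<'E'
TH=np.radians(-15.75);O=np.array([.6735,-.0468]);RR=np.array([[np.cos(TH),-np.sin(TH)],[np.sin(TH),np.cos(TH)]])
loc=lambda w:(RR.T@(np.array(w)[:2]-O)*1000).round(1)
W=lambda x,y,z:np.r_[O+RR@np.array([x,y])/1000,z]
def st():
    s=arm.state();w,x,y,_=s["eef_rot"];yaw=np.degrees(2*np.arctan2(y,x)-TH)
    f=s["wrist_force"];print("loc",loc(s["eef_pos"]),"z",s["eef_pos"][2].round(4),"yaw",yaw.round(1),"F",(RR.T@f[:2]).round(1),f[2].round(1),"t",round(s["clock"],2))
E
python3 - <<'E'
from h import *
st();print(arm.tcp_to_grasp)
import pickle
p=arm.get_image("wrist");save(p,"w4.png",(160,30,480,270),2.5);pickle.dump(p,open("w4.pkl","wb"))
E
```

```text
loc [-37.9 -65.1] z 0.0837 yaw 52.2 F [0.5 0.3] 0.7 t 6.77
0.0187
```

View pics/w4.png

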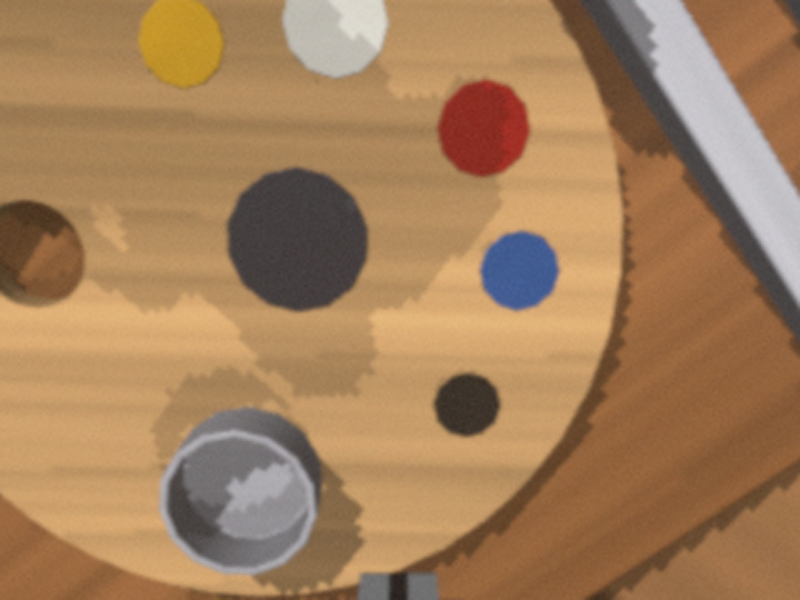

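Call:
apply_moves([
  [0.1,0,0.8],
  [0,0,0.7],
  [0,0,0.4],
  [0,0,0.22],
  [0,0,0],
  [0,-0.2,0],
  [0,-0.1,0],
  [0,0,0],
], spin=[0,0,0,0,0,0,0,0], claw=[0,0,0,0,0,0,0,0])

```text
clock: 7.48
eef_pos: [0.6182, -0.0917, 0.0319]
eef_rot: [0.0, 0.95, 0.313, 0.001]
wrist_force: [-0.2, -0.3, 0.2]
gripper_width: -0.0002
```

```bash
python3 - <<'E'
from h import *
st()
E
```

```text
loc [-41.1 -58.2] z 0.0319 yaw 52.3 F [-0.1 -0.3] 0.2 t 7.48
```

Call:
apply_moves([
  [0,-0.1,0.08],
  [0,-0.1,0],
  [0,-0.1,0],
  [-0.06,-0.12,0],
  [-0.06,-0.12,0],
  [-0.06,-0.12,0],
  [-0.06,-0.12,0],
  [0,0,0],
], spin=[0,0,0,0.5,0.5,0.5,0.5,0], claw=[0,0,0,0,0,0,0,0])

```text
clock: 8.15
eef_pos: [0.6041, -0.0806, 0.0306]
eef_rot: [0.002, 0.977, 0.212, 0.002]
wrist_force: [1.5, -5.4, 5.9]
gripper_width: -0.0004
```

```bash
cat >> h.py <<'E'
def pal(name="scene"):
    """palette pose (local mm, deg) and dipper from mask of the wooden palette + dipper colour"""
    p=arm.get_image(name);best=None
    out=[]
    for q in("palette","dipper"):
        for r in arm.look_for(q,p):
            l=loc(c2w(p,r["at"]))
            if abs(l[0])<110 and abs(l[1])<80: out.append((q,round(r["conf"],2),l))
    print(name,out);return p
E
python3 - <<'E'
from h import *
st()
p=arm.get_image("wrist");save(p,"w5.png",(160,30,480,270),2.5)
E
```

```text
loc [-57.6 -51.4] z 0.0306 yaw 40.2 F [ 2.9 -4.8] 5.9 t 8.15
```

View pics/w5.png

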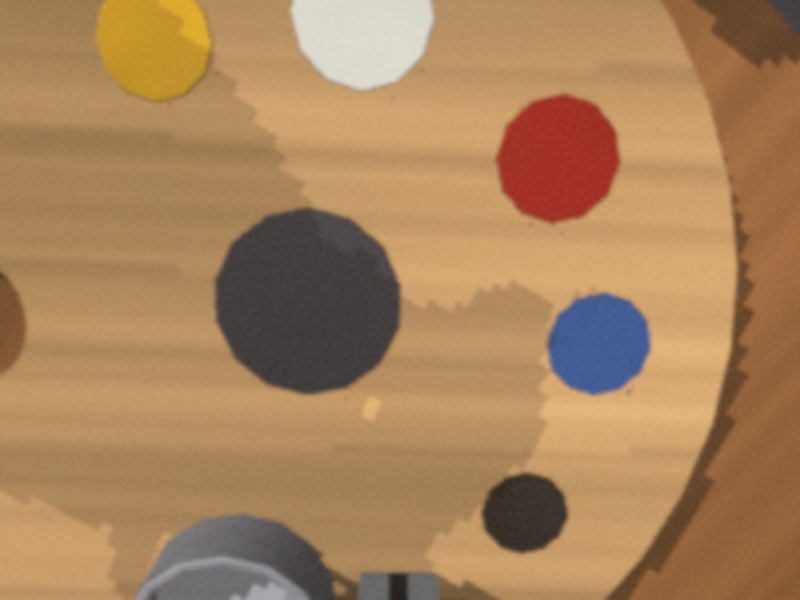

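Call:
apply_moves([
  [-0.06,-0.11,-0.06],
  [-0.06,-0.11,0],
  [-0.06,-0.11,0],
  [-0.06,-0.11,0],
  [-0.06,-0.11,0],
  [-0.06,-0.11,0],
  [0,0,0],
], spin=[0.5,0.5,0.5,0.5,0.5,0.5,0], claw=[0,0,0,0,0,0,0])

```text
clock: 8.78
eef_pos: [0.5893, -0.0664, 0.031]
eef_rot: [0.001, 0.998, 0.057, 0.001]
wrist_force: [1.7, -4.4, 3.2]
gripper_width: -0.0001
```

```bash
python3 - <<'E'
from h import *
st();import pickle
p=pal("side");pickle.dump(p,open("s2.pkl","wb"));p=pal("scene");pickle.dump(p,open("sc2.pkl","wb"))
E
```

```text
loc [-75.7 -41.7] z 0.031 yaw 22.2 F [ 2.8 -3.7] 3.2 t 8.78
side [('palette', 0.93, array([-19.9, -17.1])), ('dipper', 0.82, array([-23.5, -12. ]))]
scene [('palette', 0.77, array([-33.5,   4.1]))]
```

Call:
apply_moves([
  [-0.06,-0.11,0],
  [-0.06,-0.11,0],
  [-0.06,-0.11,0],
  [-0.06,-0.11,0],
  [-0.06,-0.11,0],
  [-0.06,-0.11,0],
  [-0.06,-0.11,0],
  [0,0,0],
], spin=[0.5,0.5,0.5,0.5,0.5,0.5,0.6,0], claw=[0,0,0,0,0,0,0,0])

```text
clock: 9.75
eef_pos: [0.5797, -0.0468, 0.0308]
eef_rot: [0.0, 0.991, -0.131, 0.001]
wrist_force: [1.2, -4.8, 4.1]
gripper_width: -0.0004
```

```bash
python3 - <<'E'
from h import *
st();p=pal("wrist");save(p,"w6.png",None,1)
E
```

```text
loc [-90.3 -25.5] z 0.0308 yaw 0.6 F [ 2.4 -4.3] 4.1 t 9.75
wrist [('palette', 0.78, array([-34.2,   1.7])), ('dipper', 0.6, array([-31.3,   1.7]))]
```

View pics/w6.png

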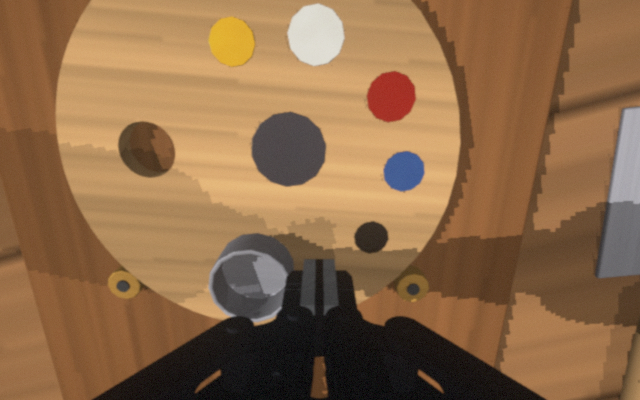

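```bash
python3 - <<'E'
from h import *
p=arm.get_image("wrist")
h=loc(px2w(p,147,149,.022));d=loc(px2w(p,250,284,.040))
g=loc(px2w(p,289,149,.022))
v=h-d;yaw=np.arctan2(v[1],v[0])-np.arctan2(48,52);print("hole",h,"dip",d,"grey",g,np.linalg.norm(v),"yaw",np.degrees(yaw))
for l in((124,285),(413,287)):print("roller",loc(px2w(p,*l,.022)))
m=np.array([loc(px2w(p,u,v,.022)) for u,v in((57,115),(62,170),(100,250),(140,293),(380,293),(425,245),(455,180),(460,120),(440,40))])
A=np.c_[2*m,np.ones(len(m))];s=np.linalg.lstsq(A,(m**2).sum(1),rcond=None)[0];c=s[:2];print("C",c,np.sqrt(s[2]+c@c))
for q in(h,d):
  v=q-c;print(np.degrees(np.arctan2(v[1],v[0])),np.linalg.norm(v))
E
```

```text
hole [-35.5  49.1] dip [-89.2   4.9] grey [-34.6 -10.9] 69.55091660071778 yaw -3.2518927722573356
roller [-101.7   69.6]
roller [-100.9  -70. ]
C [-41.46236612   2.33829677] 85.72366482966683
82.73369139097137 47.14028742405952
176.92833245292576 47.8063176985047
```

Call:
apply_moves([
  [0,0.3,0],
  [-0.3,0.1,0],
  [-0.7,0,0],
  [-0.6,-0.2,0],
  [0,-0.6,0],
  [0,-0.6,0],
  [0,-0.15,0],
  [0,0,0],
], spin=[0.1,0,0,0,0,0,0,0], claw=[0,0,0,0,0,0,0,0])

```text
clock: 10.62
eef_pos: [0.5467, -0.0067, 0.0295]
eef_rot: [-0.0, 0.991, -0.136, -0.002]
wrist_force: [-1.0, -0.2, -0.2]
gripper_width: 0.0001
```

Call:
apply_moves([
  [0.2,0,0],
  [0.2,0,0],
  [0.2,0,0],
  [0.2,0,0],
  [0.2,0,0],
  [0,0,0],
], spin=[0,0,0,0,0,0], claw=[0,0,0,0,0,0])

```text
clock: 11.12
eef_pos: [0.5737, -0.0154, 0.0302]
eef_rot: [0.0, 0.991, -0.137, 0.001]
wrist_force: [-1.6, -0.1, 0.1]
gripper_width: 0.0001
```

```bash
python3 - <<'E'
from h import *
st();p=pal("wrist");save(p,"w7.png",None,1)
E
```

```text
loc [-104.6    3.1] z 0.0302 yaw 0.0 F [-1.5 -0.5] 0.1 t 11.12
wrist [('palette', 0.67, array([-35.1,  -0.5])), ('palette', 0.21, array([-85.8,  -8.1])), ('dipper', 0.63, array([-36.9,   3.7]))]
```

Call:
apply_moves([
  [0.1,0,0],
  [0.1,0,0],
  [0.1,0,0],
  [0,0,0],
], spin=[0,0,0,0], claw=[0,0,0,0])

```text
clock: 11.6
eef_pos: [0.5799, -0.0168, 0.0303]
eef_rot: [0.0, 0.991, -0.136, 0.0]
wrist_force: [-2.1, -1.0, -0.7]
gripper_width: 0.0002
```

```bash
python3 - <<'E'
from h import *
st();p=pal("wrist");save(p,"w8.png",None,1)
E
```

```text
loc [-98.2   3.5] z 0.0303 yaw 0.1 F [-1.7 -1.5] -0.7 t 11.6
wrist [('palette', 0.77, array([-31.4,   0.8])), ('dipper', 0.72, array([-28. ,   4.6]))]
```

View pics/w8.png

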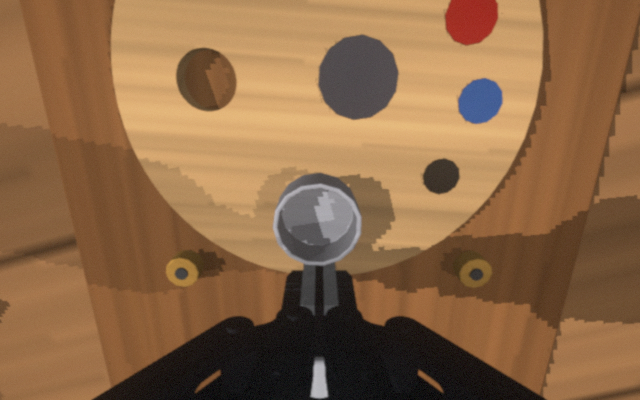

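```bash
cat >> h.py <<'E'
def rect(p,z,x0=-130,x1=90,y0=-110,y1=110,s=3):
    """top-down view: column = (y1-y)*s, row=(x1-x)*s"""
    src=[(x0,y0),(x0,y1),(x1,y1),(x1,y0)]
    a=np.float32([w2px(p,W(x,y,z)) for x,y in src]);b=np.float32([((y1-y)*s,(x1-x)*s) for x,y in src])
    return cv2.warpPerspective(p["color"],cv2.getPerspectiveTransform(a,b),((y1-y0)*s,(x1-x0)*s))
def blobs(p,z=.022):
    """colour blobs of the palette, local mm"""
    im=rect(p,z);hsv=cv2.cvtColor(im,cv2.COLOR_RGB2HSV);H,S,V=[hsv[...,i].astype(int) for i in range(3)];out={}
    for n,m in dict(red=(S>150)&((H<6)|(H>174))&(V>90),blue=(S>90)&(H>100)&(H<130)&(V>60),yellow=(S>185)&(H>18)&(H<28)&(V>130),white=(S<40)&(V>150),grey=(S<60)&(V>35)&(V<95)).items():
        k,_,stt,c=cv2.connectedComponentsWithStats(m.astype(np.uint8))
        for i in range(1,k):
            w,h,A=stt[i,2:5]
            if A>600 and .75<w/h<1.33 and A>.68*w*h: out.setdefault(n,[]).append((round(90-c[i][1]/3,1),round(110-c[i][0]/3,1),int(A/9)))
    return out
E
python3 - <<'E'
from h import *
import pickle
for f in("w3.pkl","w4.pkl"):print(f,blobs(pickle.load(open(f,"rb"))))
p=arm.get_image("wrist");print(blobs(p))
E
```

```text
w3.pkl {'red': [(np.float64(27.3), np.float64(-9.1), 237)], 'blue': [(np.float64(15.8), np.float64(-38.6), 168)], 'yellow': [(np.float64(-12.5), np.float64(43.3), 178)], 'white': [(np.float64(15.4), np.float64(26.8), 322)], 'grey': [(np.float64(-19.5), np.float64(-2.8), 598), (np.float64(-124.4), np.float64(-0.1), 95)]}
w4.pkl {'red': [(np.float64(27.2), np.float64(-9.3), 271)], 'blue': [(np.float64(15.7), np.float64(-38.9), 209)], 'yellow': [(np.float64(-12.6), np.float64(43.3), 218)], 'white': [(np.float64(15.3), np.float64(26.6), 347)], 'grey': [(np.float64(-19.7), np.float64(-3.0), 719), (np.float64(-123.8), np.float64(0.3), 123)]}
{'red': [(np.float64(6.8), np.float64(-52.4), 237)], 'blue': [(np.float64(-22.6), np.float64(-60.2), 221)], 'grey': [(np.float64(-14.0), np.float64(-10.5), 728)]}
```

```bash
cat >> h.py <<'E'
def flat(p,c,yaw,z=.022):
    """fit straight edge: scan along normal at offsets; returns yaw, distance from c. wood edge = strongest drop in brightness"""
    g=cv2.GaussianBlur(rect(p,z,s=3).astype(np.float32).sum(2),(0,0),2);n=np.array([np.cos(yaw),np.sin(yaw)]);t=np.array([-n[1],n[0]]);P=[]
    for o in np.arange(-38,39,2):
        d=np.arange(58,82,.25);q=np.array(c)+np.outer(d,n)+o*t
        v=cv2.remap(g,np.float32((110-q[:,1])*3)[None],np.float32((90-q[:,0])*3)[None],1)[0]
        P.append((o,d[np.argmin(np.gradient(v))]))
    P=np.array(P);k=np.ones(len(P),bool)
    for _ in range(4):
        a=np.polyfit(P[k,0],P[k,1],1);k=abs(np.polyval(a,P[:,0])-P[:,1])<max(.8,.0)
    return np.degrees(yaw-np.arctan(a[0])),a[1],k.sum()
E
python3 - <<'E'
from h import *
import pickle
p=pickle.load(open("w3.pkl","rb"))
for y in(50,51.5,53):print(flat(p,(-32.5,1),np.radians(y)))
E
```

```text
(np.float64(50.338335841653205), np.float64(70.3384536784741), np.int64(31))
(np.float64(50.434171602174544), np.float64(70.36359151356011), np.int64(32))
(np.float64(50.37854509707746), np.float64(70.4515348245282), np.int64(32))
```

```bash
cat >> h.py <<'E'
_y=np.radians(50.4);_R=np.array([[np.cos(_y),-np.sin(_y)],[np.sin(_y),np.cos(_y)]])
MOD={n:_R.T@(np.array(v)-[-32.3,1]) for n,v in dict(red=(27.2,-9.2),blue=(15.75,-38.8),yellow=(-12.55,43.3),white=(15.35,26.7),grey=(-19.6,-2.9)).items()}
def pose(p):
    b=blobs(p);A=[];B=[]
    for n,v in b.items():
        v=[q for q in v if q[0]>-50 and (n!="white" or 200<q[2]<450)]
        if v: A.append(MOD[n]);B.append(max(v,key=lambda q:q[2])[:2])
    A,B=np.array(A),np.array(B);a,bb=A-A.mean(0),B-B.mean(0)
    y=np.arctan2((a[:,0]*bb[:,1]-a[:,1]*bb[:,0]).sum(),(a*bb).sum());R=np.array([[np.cos(y),-np.sin(y)],[np.sin(y),np.cos(y)]])
    C=B.mean(0)-R@A.mean(0);print("palette yaw %.2f"%np.degrees(y),"C",C.round(1),"n",len(A),"rms",np.sqrt(((bb-a@R.T)**2).sum(1).mean()).round(2),"flat x %.1f"%(C[0]+70*np.cos(y)));return C,y
E
python3 - <<'E'
from h import *
pose(arm.get_image("wrist"))
E
```

```text
palette yaw -4.55 C [-18.2   2.1] n 3 rms 0.6 flat x 51.6
```

Call:
apply_moves([
  [0.08,0,0],
  [0.08,0,0],
  [0.08,0,0],
  [0,0,0],
], spin=[0,0,0,0], claw=[0,0,0,0])

```text
clock: 12.18
eef_pos: [0.5845, -0.0182, 0.0302]
eef_rot: [-0.0, 0.991, -0.136, -0.001]
wrist_force: [-4.3, 1.6, 2.9]
gripper_width: -0.0003
```

```bash
python3 - <<'E'
from h import *
st();pose(arm.get_image("wrist"))
E
```

```text
loc [-93.4   3.4] z 0.0302 yaw 0.1 F [-4.6  0.4] 2.9 t 12.18
palette yaw -4.37 C [-13.5   2.1] n 3 rms 0.58 flat x 56.3
```

Call:
apply_moves([
  [0.05,0,0],
  [0.04,0.05,0],
  [0,0.05,0],
  [0,0,0],
], spin=[0,0,0,0], claw=[0,0,0,0])

```text
clock: 12.57
eef_pos: [0.5846, -0.0205, 0.03]
eef_rot: [-0.0, 0.991, -0.137, -0.002]
wrist_force: [-6.7, 2.4, 4.3]
gripper_width: -0.0002
```

```bash
python3 - <<'E'
from h import *
st();pose(arm.get_image("wrist"))
E
```

```text
loc [-92.7   1.2] z 0.03 yaw 0.1 F [-7.2  0.5] 4.3 t 12.57
palette yaw -3.04 C [-12.8   1.1] n 2 rms 0.06 flat x 57.1
```

Call:
apply_moves([
  [0,0.05,0],
  [0,0.05,0],
  [0,0,0],
], spin=[0,0,0], claw=[0,0,0])

```text
clock: 12.87
eef_pos: [0.5847, -0.0232, 0.03]
eef_rot: [-0.0, 0.991, -0.136, -0.002]
wrist_force: [-5.2, 2.0, 3.3]
gripper_width: -0.0001
```

```bash
python3 - <<'E'
from h import *
st();pose(arm.get_image("wrist"))
E
```

```text
loc [-91.9  -1.4] z 0.03 yaw 0.1 F [-5.5  0.5] 3.3 t 12.87
palette yaw -2.01 C [-12.1  -0.3] n 2 rms 0.05 flat x 57.9
```

Call:
apply_moves([
  [0.02,0.06,0],
  [0.02,0.06,0],
  [0,0,0],
], spin=[0,0,0], claw=[0,0,0])

```text
clock: 13.17
eef_pos: [0.5848, -0.0264, 0.03]
eef_rot: [-0.0, 0.991, -0.136, -0.002]
wrist_force: [-6.0, 2.1, 3.5]
gripper_width: -0.0003
```

```bash
python3 - <<'E'
from h import *
st();pose(arm.get_image("wrist"))
E
```

```text
loc [-90.9  -4.5] z 0.03 yaw 0.1 F [-6.3  0.4] 3.5 t 13.17
palette yaw -0.76 C [-11.1  -1.9] n 2 rms 0.03 flat x 58.9
```

Call:
apply_moves([
  [0.02,0.05,0],
  [0.02,0.03,0],
  [0,0,0],
  [0,0,0],
], spin=[0,0,0,0], claw=[0,0,0,0])

```text
clock: 13.55
eef_pos: [0.5848, -0.0284, 0.03]
eef_rot: [-0.0, 0.991, -0.136, -0.002]
wrist_force: [-6.3, 3.6, 4.0]
gripper_width: 0.0004
```

```bash
python3 - <<'E'
from h import *
st();pose(arm.get_image("wrist"))
E
```

```text
loc [-90.4  -6.3] z 0.03 yaw 0.1 F [-7.1  1.7] 4.0 t 13.55
palette yaw -0.07 C [-10.6  -2.8] n 2 rms 0.04 flat x 59.4
```

Call:
apply_moves([
  [0.03,0.04,0],
  [0.03,0,0],
  [0,0,0],
  [0,0,0],
  [0,0,0],
  [0,0,0],
  [0,0,0],
  [0,0,0],
], spin=[0,0,0,0,0,0,0,0], claw=[0,0,0,0,0,0,0,0])

```text
clock: 14.27
eef_pos: [0.5848, -0.0287, 0.03]
eef_rot: [-0.001, 0.991, -0.137, -0.003]
wrist_force: [-8.7, 4.6, 6.0]
gripper_width: -0.0
```

```bash
python3 - <<'E'
from h import *
st();pose(arm.get_image("wrist"))
E
```

```text
loc [-90.3  -6.7] z 0.03 yaw 0.1 F [-9.7  2.1] 6.0 t 14.27
palette yaw -0.07 C [-10.5  -2.9] n 2 rms 0.04 flat x 59.5
```

Call:
apply_moves([
  [0,0,0],
  [0,0,0],
  [0,0,0],
  [0,0,0],
  [0,0,0],
  [0,0,0],
  [0,0,0],
  [0,0,0],
], spin=[0,0,0,0,0,0,0,0], claw=[0,0,0,0,0,0,0,0])

```text
clock: 14.98
eef_pos: [0.5848, -0.0287, 0.0299]
eef_rot: [-0.001, 0.991, -0.137, -0.003]
wrist_force: [-8.3, 5.1, 6.3]
gripper_width: 0.0004
```

Call:
apply_moves([
  [0,0,0],
  [0,0,0],
  [0,0,0],
  [0,0,0],
  [0,0,0],
  [-0.04,-0.01,0],
  [-0.04,-0.02,0],
  [-0.1,-0.02,0],
], spin=[0,0,0,0,0,0,0,0], claw=[0,0,0,0,0,0,0,0])

```text
clock: 15.65
eef_pos: [0.5847, -0.0282, 0.0302]
eef_rot: [0.0, 0.991, -0.136, 0.001]
wrist_force: [0.0, -0.6, -0.5]
gripper_width: 0.0
```

Call:
apply_moves([
  [-0.15,0,0],
  [-0.2,0,0],
  [0,0,-0.5],
  [0,0,-1],
  [0,0,-1],
  [0,0,-0.5],
  [0,0,0],
  [0,0,0],
], spin=[0,0,0,0,0,0,0,0], claw=[0,0,0,0,0,0,0,0])

```text
clock: 16.32
eef_pos: [0.5763, -0.0259, 0.106]
eef_rot: [0.0, 0.991, -0.136, 0.001]
wrist_force: [-0.4, -0.6, -0.5]
gripper_width: 0.0002
```

```bash
python3 - <<'E'
from h import *
st();pose(arm.get_image("wrist"))
E
```

```text
loc [-99.2  -6.2] z 0.106 yaw 0.1 F [-0.2 -0.7] -0.5 t 16.32
palette yaw -0.17 C [-10.5  -2.7] n 3 rms 0.18 flat x 59.5
```

Call:
apply_moves([
  [-0.6,0,0],
  [-1,0,0],
  [-1,-0.25,0],
  [-1,0,0],
  [-0.8,0,0],
  [-0.3,0,0.3],
  [0,0,0.6],
  [0,0,0],
], spin=[0,0,0,0,0,0,0,0], claw=[0,0,0,0,0,0,0,0])

```text
clock: 17.03
eef_pos: [0.4619, 0.0123, 0.0799]
eef_rot: [0.0, 0.991, -0.136, -0.003]
wrist_force: [-0.4, -0.1, 0.4]
gripper_width: 0.0003
```

Call:
apply_moves([
  [0,0,0.8],
  [0,0,0.6],
  [0,0,0.25],
  [0,0,0],
  [0,0,0],
], spin=[0,0,0,0,0], claw=[0,0,0,0,0])

```text
clock: 17.45
eef_pos: [0.4646, 0.0119, 0.0412]
eef_rot: [0.0, 0.991, -0.136, -0.0]
wrist_force: [0.1, -0.2, -0.2]
gripper_width: -0.0
```

```bash
python3 - <<'E'
from h import *
st();p=arm.get_image("wrist");pose(p);save(p,"w9.png")
E
```

```text
loc [-2.17e+02 -2.00e-01] z 0.0412 yaw 0.1 F [ 0.1 -0.1] -0.2 t 17.45h.py:66: RuntimeWarning: Mean of empty slice.
  A,B=np.array(A),np.array(B);a,bb=A-A.mean(0),B-B.mean(0)
  ret = ret.dtype.type(ret / rcount)
Traceback (most recent call last):
  File "h.py", line 67, in pose
    y=np.arctan2((a[:,0]*bb[:,1]-a[:,1]*bb[:,0]).sum(),(a*bb).sum());R=np.array([[np.cos(y),-np.sin(y)],[np.sin(y),np.cos(y)]])
                  ~^^^^^
IndexError: too many indices for array: array is 1-dimensional, but 2 were indexed
```

Call:
apply_moves([
  [0.2,0,0],
  [0.2,0,0],
  [0.2,0,0],
  [0.25,0,0],
  [0.25,0,0],
  [0.3,0,0],
  [0.3,0,0],
  [0,0,0],
], spin=[0,0,0,0,0,0,0,0], claw=[0,0,0,0,0,0,0,0])

```text
clock: 18.17
eef_pos: [0.5074, -0.0002, 0.0416]
eef_rot: [0.0, 0.991, -0.136, 0.001]
wrist_force: [-0.7, -0.2, -0.3]
gripper_width: 0.0005
```

```bash
python3 - <<'E'
from h import *
st()
E
```

```text
loc [-172.5   -0.2] z 0.0416 yaw 0.1 F [-0.6 -0.3] -0.3 t 18.17
```

Call:
apply_moves([
  [0.2,0,0],
  [0.2,0,0],
  [0.2,0,0],
  [0.1,0,0],
  [0,0,0],
], spin=[0,0,0,0,0], claw=[0,0,0,0,0])

```text
clock: 18.58
eef_pos: [0.5228, -0.0045, 0.0414]
eef_rot: [0.0, 0.991, -0.136, 0.0]
wrist_force: [-2.0, -0.7, -0.1]
gripper_width: 0.0003
```

```bash
python3 - <<'E'
from h import *
st();p=arm.get_image("wrist");save(p,"w9.png");pose(p)
E
```

```text
loc [-156.5   -0.2] z 0.0414 yaw 0.1 F [-1.7 -1.3] -0.1 t 18.58h.py:66: RuntimeWarning: Mean of empty slice.
  A,B=np.array(A),np.array(B);a,bb=A-A.mean(0),B-B.mean(0)
  ret = ret.dtype.type(ret / rcount)
Traceback (most recent call last):
  File "h.py", line 67, in pose
    y=np.arctan2((a[:,0]*bb[:,1]-a[:,1]*bb[:,0]).sum(),(a*bb).sum());R=np.array([[np.cos(y),-np.sin(y)],[np.sin(y),np.cos(y)]])
                  ~^^^^^
IndexError: too many indices for array: array is 1-dimensional, but 2 were indexed
```

View pics/w9.png

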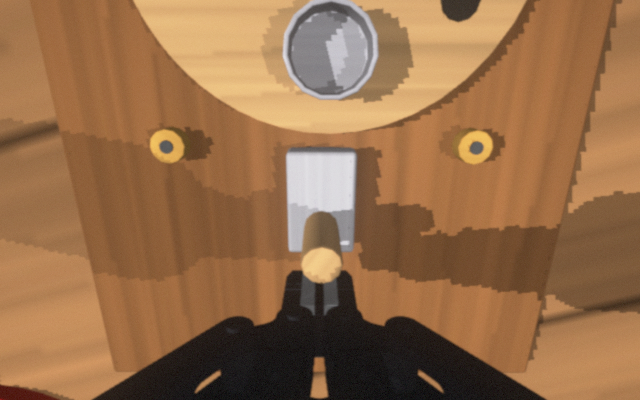

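Call:
apply_moves([
  [0.08,0,0],
  [0.08,0,0],
  [0.06,0,0],
  [0.04,0,0],
  [0,0,0],
], spin=[0,0,0,0,0], claw=[0,0,0,0,0])

```text
clock: 19.05
eef_pos: [0.5282, -0.006, 0.0415]
eef_rot: [0.0, 0.991, -0.136, -0.0]
wrist_force: [-3.6, -0.2, 1.1]
gripper_width: -0.0001
```

Call:
apply_moves([
  [0.04,0,0],
  [0.04,0,0],
  [0,0,0],
], spin=[0,0,0], claw=[0,0,0])

```text
clock: 19.3
eef_pos: [0.5301, -0.0065, 0.0414]
eef_rot: [0.0, 0.991, -0.136, -0.0]
wrist_force: [-4.0, -0.1, 0.2]
gripper_width: 0.0005
```

```bash
python3 - <<'E'
from h import *
st()
E
```

```text
loc [-149.    -0.2] z 0.0414 yaw 0.1 F [-3.8 -1.1] 0.2 t 19.3
```

Call:
apply_moves([
  [0.04,0,0],
  [0,0,0],
], spin=[0,0], claw=[0,0])

```text
clock: 19.47
eef_pos: [0.5301, -0.0065, 0.0414]
eef_rot: [-0.0, 0.991, -0.136, -0.001]
wrist_force: [-5.2, 0.8, 1.9]
gripper_width: 0.0002
```

Call:
apply_moves([
  [0.04,0,0],
  [0,0,0],
], spin=[0,0], claw=[0,0])

```text
clock: 19.63
eef_pos: [0.5302, -0.0065, 0.0414]
eef_rot: [-0.0, 0.991, -0.136, -0.002]
wrist_force: [-6.7, 1.0, 2.9]
gripper_width: -0.0002
```

Call:
apply_moves([
  [0.04,0,0],
  [0,0,0],
], spin=[0,0], claw=[0,0])

```text
clock: 19.8
eef_pos: [0.5302, -0.0066, 0.0414]
eef_rot: [-0.0, 0.991, -0.136, -0.003]
wrist_force: [-9.3, 1.8, 5.7]
gripper_width: -0.0
```

Call:
apply_moves([
  [0,0,0],
  [0,0,0],
  [0,0,0],
  [-0.06,0,0],
  [-0.08,0,0],
  [-0.15,0,0],
  [-0.3,0,0],
  [-0.3,0,0],
], spin=[0,0,0,0,0,0,0,0], claw=[0,0,0,0,0,0,0,0])

```text
clock: 20.47
eef_pos: [0.5127, -0.0013, 0.0419]
eef_rot: [-0.0, 0.991, -0.137, 0.002]
wrist_force: [0.4, 1.0, 0.0]
gripper_width: 0.0003
```

Call:
apply_moves([
  [0,0,-1],
  [0,0,-1],
  [0,0,-1],
  [0,0,-1],
  [0.5,0,-1],
  [0.8,0,-1],
  [1,0,-1],
  [1,0,-1],
], spin=[0,0,0,0,0,0,0,0], claw=[0,0,0,0,0,0,0,0])

```text
clock: 21.13
eef_pos: [0.5914, -0.0234, 0.2435]
eef_rot: [-0.0, 0.991, -0.136, 0.001]
wrist_force: [-0.4, 0.4, -0.1]
gripper_width: -0.0
```

Call:
apply_moves([
  [0.5,0,-1],
  [0.3,0,-0.5],
  [0,0,0],
  [0,0,0],
], spin=[0,0,0,0], claw=[0,0,0,0])

```text
clock: 21.47
eef_pos: [0.6102, -0.0288, 0.2791]
eef_rot: [-0.0, 0.991, -0.136, 0.0]
wrist_force: [0.1, 0.4, 0.1]
gripper_width: 0.0002
```

```bash
python3 - <<'E'
from h import *
st();p=arm.get_image("wrist");save(p,"w10.png",(160,0,480,240),2.5);C,y=pose(p);print(flat(p,C,y))
E
```

```text
loc [-65.8   0.1] z 0.2791 yaw 0.1 F [-0.   0.4] 0.1 t 21.47
palette yaw -0.04 C [-10.5  -2.7] n 5 rms 0.06 flat x 59.5Traceback (most recent call last):
  File "<stdin>", line 2, in <module>
  File "h.py", line 57, in flat
    a=np.polyfit(P[k,0],P[k,1],1);k=abs(np.polyval(a,P[:,0])-P[:,1])<max(.8,.0)
    raise TypeError("expected non-empty vector for x")
TypeError: expected non-empty vector for x
```

View pics/w10.png

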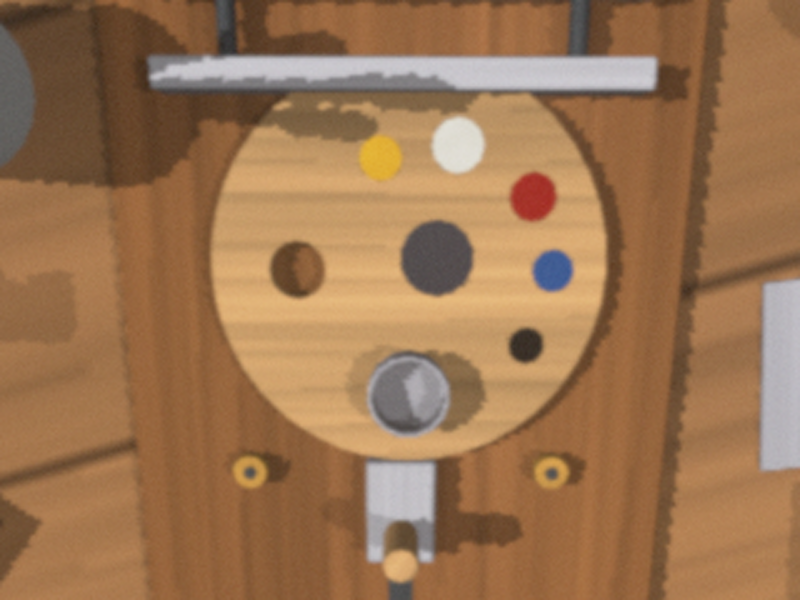

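The picture shows the palette's straight edge flush along the bar (row ~92 in the crop). The stop's front face meets the rim at about (400, 460), the dipper is in place, and the things around it look untouched.

```bash
python3 -c "
from rig import arm
print(arm.job_done())"
```

```text
the job is handed in; nothing more can be done
None
```

The palette is docked flush against the bar, the stop is up against its rim, and the job is handed in at about 21.5 s on the robot's clock.

- **Turning and pressing:** I turned the wooden palette about 55° clockwise by pushing its dipper round with the shut fingertip, while the rollers cradled it. I then pushed it forward to the bar and moved the dipper sideways until the edge lay flush. It was held there at about 10 N towards the bar (11–12 N in all) for about 2 s.
- **Stop:** Only then did I push the post from behind. The stop stalled on the rim, where I pressed to about 9.5 N along the track (11 N in all), then backed off and lifted clear.
- **Last checks:** From above, the palette's yaw was -0.04° from the rest, with five paint marks matched to 0.06 mm rms. The edge stood at 59.5 mm, where the palette had stalled against the bar. The picture showed no gap at the bar or between stop and rim, and the wrist force was near zero.
- **Failed or less certain:**
  - My separate straight-edge fit failed on the last picture, so flushness rests on the paint marks, the picture and the stall.
  - The palette sits about 3 mm to one side along the bar.
  - Forces were read between moves, never above about 12 N, so brief peaks in between were not recorded.

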